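# Clear the fixings carousel and hold the orange jar to the front

## Robot

A 6-joint arm with a two-finger parallel gripper is mounted at the origin on the work surface. World frame = base frame: x ahead of the robot, y to its left, z up, the work surface at z = 0. Lengths are in m, angles in rad, forces in N, time in s.
With the tool pointing down it reaches from about 0.4 to 0.825 m from the base axis. Payload 7 kg.
Tool frame: the origin (TCP) lies on the centre line of the jaws, within the pads' length; the fingertips stand 17 mm ahead of it and the grasp point (between the pads) lies 2 mm behind it; z points along the fingers, y is the line along which they close (so a half turn about z gives the same grasp; the last joint's range is limited). The gripper opens to 85 mm and grips with 20 to 120 N. Pads are 22 mm wide; open, the fingers measure 114 mm over their backs; the gripper's body (76 mm by 85 mm) begins 54 mm behind the grasp point. The pads swing forward as they close: fully open they stand 13 mm farther back than shut.
Start: joints at [0.288, 0.359, 0.012, 0, -1.224, -0.288], TCP at [0.675, -0, 0.248] pointing down, gripper open.
Joint ranges: [-3.07, 3.07], [-1.43, 2.12], [-1.02, 1.25], [-3.03, 1.67], [-3.05, -0], [-3.03, 3.03]. Speed limits (rad/s): [2.39, 2.39, 3.01, 3.14, 3.14, 3.14].

## Interface

Orientations are given as a rotation vector (axis times angle).
In Python, from station import get_obs, get_image, calibration, close_job gives the robot as it stands.
- The arm moves only by the tool carry_out, never from a script. Its argument "targets" is one flat list of numbers, 7 for each row, row after row: the shift along the world's x, y, z in m, then the turn, a rotation vector about the world's x, y, z in rad, then the finger opening in m, from 0 to 0.0854. In form: [dx, dy, dz, rx, ry, rz, fingers, dx, dy, dz, rx, ry, rz, fingers, ...]. A call has 1 to 8 rows; each row shifts and turns the commanded pose from where the row before left it; what a row does not reach is not made up. A row lasts 1/10 s, in which the tool goes at most 50 mm and 8.59 degrees, less where a joint would pass 70% of its speed; a pose out of reach is approached as far as the arm can. A call is refused whole if a number of a shift passes 0.05 or a number of a turn 0.15, either way. A call with a gripper value outside its range is refused whole. The fingers move at their own pace and stop on an object; "newtons" is the grip in N (left out, the last holds). Time passes only in rows, so rows that do not move let the fingers close. It gives the time, the measured TCP pose, the force, the opening and the grip force at its end, in the units of the state.
- get_obs(): the state, without advancing time (a new reading comes with each control period).
- get_image(name): name is "scene" or "side" or "wrist"; returns (picture, depth): 420x560x3 uint8, blue, green, red; 420x560 float32, m along the optical axis (not along the pixel's ray), 0 where there is no reading.
- calibration(name): a dict with "camera_matrix" (3x3 intrinsics, pixels), "world_to_cam" (4x4, takes a point from world to camera coordinates); the wrist camera has in their place "mount" (4x4, takes a point from camera to tool coordinates, whose origin is the TCP and whose axes are the flange's). Camera axes: x right, y down, z forward; pixel columns grow to the right and rows downward; lengths in m; the calibration is good to about 2 mm. A picture is of the moment at which its call begins: read the wrist's pose just before it. calibration takes no time and is no camera call.
- close_job(): hands the job in; it is judged then, once.
The state is a dict: "t": time; "qpos": joint angles; "joint_vel": joint speeds; "joint_torque": joint torques, N m; "eef_pos": TCP position; "tcp_rot": TCP orientation; "ft_force": force on the tool from outside, world axes, zero at the start; "torque": the same for the moment, N m; "grip_width": finger opening in m; "grip_force": force on a finger pad.
Only numpy, scipy, OpenCV 4.12 (cv2) and the standard library are available. Lean on these libraries where they do the work, as an engineer would, in place of code of your own. Each camera call takes 0.05 s, during which the arm holds its last target. There are 200 camera calls.

## Task

A dark wooden offcut has been left on the spinning jar carousel: first lift it off and put it in the yellow bin. Then turn the carousel until the jar with the orange lid stands at the red pointer, its lid centred on the pointer's line, and finish while still holding the carousel still there with the fingers; do not let go. Leave the other things on the bench where they are.

Things in the scene. Friction and masses are not known exactly. Their poses are not given: they have to be found in the camera images.
- orange_lid (a point): Centre of the orange screw lid (48 dia x 20 high) of the marked jar; its top is 108 mm and its underside 88 mm above the bench. The clear jar body under it is 44 dia. Site 105 mm from the turntable's axis; the jar is screwed to the turntable and moves only with it.
- turntable: Plywood disc, 300 dia x 16 thick, upper face 36 mm above the bench; origin on its vertical axis, at the disc's underside, z up. Spins freely without end stop on that axis with very little friction (about 0.02 N m) and keeps turning for a moment if let go while moving. In its own frame: the orange-lidded jar at -x (180 deg), three like jars with grey lids at 70, 125 and 235 deg, all at radius 105 mm; a low steel hub (32 dia, top 58 mm above the bench) in the middle.
- plinth: Fixed dark steel plinth under the turntable, 230 dia x 18; origin at its centre on the bench, on the turntable's axis. Its -x axis runs along the red pointer.
- pointer (a point): Point on the centre line of the red pointer, on its upper face just outside the turntable's rim, 160 mm from the axis. The pointer is a flat tab of the plinth, 26 wide and 12 high, that sticks out from under the turntable to a tip 220 mm from the axis; it marks the carousel's front.
- offcut_center (a point): Centre (half-way up) of the dark wooden offcut, a loose block 60 (its x) x 32 (its y) x 36 high (z), about 50 g, lying at first on the turntable in the gap without jars.
- bin: Yellow open bin fixed to the bench, outside 220 (its x) x 170 (its y) x 60 high, walls 4 (rim beads stick out 8 more), inner floor 4 above the bench; origin at the centre of its underside. A small pale scrap (22 x 120 x 15) lies inside along the +x end, about 80 mm from the centre; it may be touched.
- glue: round green glue bottle with blue cap, 58 dia x 160 high, standing; bystander
- tape: yellow roll of tape lying flat, 100 dia x 48 high; bystander
- hammer: hammer lying on the bench, 280 long; bystander
- screwdriver: green-handled screwdriver lying on the bench, 200 long; bystander
- sander: cork sanding block, 90 x 60 x 35; bystander
- offcut: The same offcut; origin at the centre of its underside.
Mind the look-alikes: they are no part of the job. There is more than one size of the offcut; the job needs the largest.

How it is judged:
By the outcome, as a careful person would: the job done as asked, in the order asked, and still so for the second after the job is handed in, while the arm keeps its last pose, push and grip.
It also fails if it takes over 72 s, if anything falls off the work surface, if the arm or the gripper's body presses on something with over 40 N, if the wrist force passes 120 N, or if a joint passes its speed limit or range.

## Working session

There is one attempt and no reset: what is moved stays moved. The work goes in short steps, Python scripts to look and compute and a tool call to move; the robot and the scene stay as the last step left them, time stands still between calls to the robot, and variables do not carry over. Pictures are saved under pics/ and viewed, at most 10 in all, crops included, and the job is handed in when it is done.

Besides the shell and the picture viewer there is one more tool, called after ">>>" as name(argument=value, ...) on one line, values as JSON. carry_out: Moves the arm, as the interface text tells. Its arguments: {"type":"object","properties":{"targets":{"type":"array"},"newtons":{"type":"number"}},"required":["targets"]}

```bash
mkdir -p pics; cat > h.py <<'E'
import numpy as np, cv2
from station import *
from scipy.spatial.transform import Rotation as R
def cam(n):
    c=calibration(n); K=np.array(c["camera_matrix"])
    if n=="wrist":
        o=get_obs(); T=np.eye(4); T[:3,:3]=R.from_rotvec(o["tcp_rot"]).as_matrix(); T[:3,3]=o["eef_pos"]
        return K, T@np.array(c["mount"])
    return K, np.linalg.inv(np.array(c["world_to_cam"]))
def ray(K,T,u,v,z):
    d=T[:3,:3]@np.linalg.inv(K)@[u,v,1]; s=(z-T[2,3])/d[2]; return T[:3,3]+s*d
def cloud(K,T,D):
    v,u=np.mgrid[:D.shape[0],:D.shape[1]]
    p=np.stack([(u-K[0,2])/K[0,0]*D,(v-K[1,2])/K[1,1]*D,D],-1)
    return p@T[:3,:3].T+T[:3,3]
def shot(n,f=None):
    KT=cam(n); I,D=get_image(n)
    if f: cv2.imwrite("pics/"+f+".png",I); np.savez("pics/"+f,I=I,D=D,K=KT[0],T=KT[1])
    return KT[0],KT[1],I,D
E
python3 - <<'E'
from h import *
a=shot("scene","scene0");b=shot("side","side0")
print(a[1],b[1]); print(get_obs())
E
```

```text
[[ 0.4679055   0.58765815 -0.66009268  1.5075713 ]
 [ 0.88376949 -0.31449945  0.34647019 -0.50733157]
 [-0.00399276 -0.74548507 -0.66651036  1.07765509]
 [ 0.          0.          0.          1.        ]] [[-0.93500057 -0.27197543  0.22760338  0.27616048]
 [-0.35445261  0.73785599 -0.57439697  0.72129885]
 [-0.01171666 -0.61773611 -0.78629818  1.01632614]
 [ 0.          0.          0.          1.        ]]
{'t': 0.1, 'qpos': array([ 2.88133219e-01,  3.59355410e-01,  1.11880654e-02, -2.91888689e-04,
       -1.22410016e+00, -2.88124962e-01]), 'joint_vel': array([ 1.05034034e-03,  8.11907412e-05,  3.15123570e-03, -3.76919313e-04,
       -2.12311949e-03,  2.61791027e-03]), 'joint_torque': array([-2.15360997e-03, -5.84764302e+01,  2.94110012e+01,  6.95456967e+00,
       -3.12475757e-03, -2.11378938e-05]), 'eef_pos': array([ 6.74616459e-01, -1.26486256e-06,  2.47450745e-01]), 'tcp_rot': array([ 2.22051832e+00, -2.22072068e+00, -1.48071780e-03]), 'ft_force': array([ 0.78631139, -0.20371921, -0.19157361]), 'torque': array([-0.01338116,  0.03134895, -0.05102051]), 'grip_force': 0.0, 'grip_width': 0.08566167493240971}
```

View pics/scene0.png

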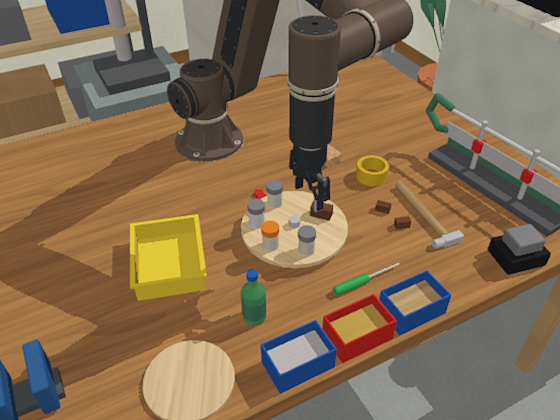

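View pics/side0.png

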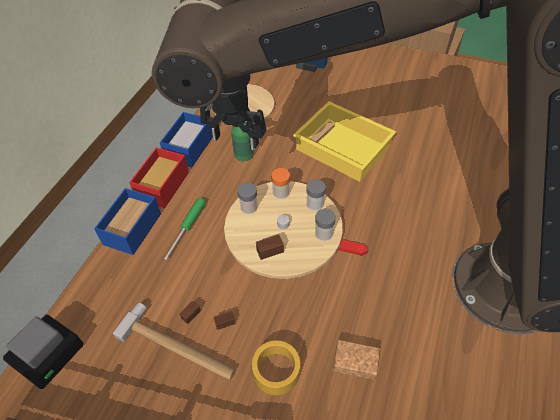

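The candidates for the offcut, in side-view pixels, are the block on the turntable (270,247) and two smaller dark blocks on the bench, (190,312) and (225,320). I choose the one on the turntable. The orange lid is at (281,177), the pointer at (352,247) and the bin at (345,140).

```bash
python3 - <<'E'
from h import *
for n in ["side0","scene0"]:
    f=np.load(f"pics/{n}.npz");I,D,K,T=f["I"],f["D"],f["K"],f["T"]
    P=cloud(K,T,D);H=cv2.cvtColor(I,cv2.COLOR_BGR2HSV);h,s,v=[H[...,i].astype(int) for i in range(3)]
    near=(np.hypot(P[...,0]-.68,P[...,1]-0)<.35)&(D>0)
    z=P[...,2]; print(n)
    m=near&(abs(z-.036)<.004)&(h>10)&(h<25)&(v>120)
    n_,l,st,_=cv2.connectedComponentsWithStats(m.astype(np.uint8)); k=1+np.argmax(st[1:,4]); m=l==k
    hull=cv2.convexHull(P[m][:,:2].astype(np.float32)); c,r=cv2.minEnclosingCircle(hull)
    print("disc",c,r,np.median(z[m]))
    o=(h>5)&(h<15)&(s>190)&(v>150)&(abs(z-.108)<.006)&near
    print("orange top",o.sum(),P[o].mean(0), (P[o].min(0)+P[o].max(0))/2,np.ptp(P[o],0))
    rd=((h<5)|(h>174))&(s>180)&(v>90)&(abs(z-.012)<.008)&near
    print("red",rd.sum(), P[rd].mean(0),P[rd].min(0),P[rd].max(0))
    ang=np.degrees(np.arctan2(*(P[rd].mean(0)[:2]-c)[::-1])); print("pointer ang",ang,"orange ang",np.degrees(np.arctan2(*(P[o].mean(0)[:2]-c)[::-1])))
    w=near&(np.hypot(P[...,0]-c[0],P[...,1]-c[1])<.14)&(abs(z-.072)<.006)&(s>80)&(v<130)
    n_,l,st,_=cv2.connectedComponentsWithStats(w.astype(np.uint8)); k=1+np.argmax(st[1:,4]); w=l==k
    print("offcut",w.sum(),np.median(z[w]),cv2.minAreaRect((P[w][:,:2]*1000).astype(np.float32)),P[w].mean(0))
    y=(h>22)&(h<32)&(s>150)&(v>100)&(z>.045)&(z<.07)&(P[...,1]<-.1)
    print("bin",y.sum(),cv2.minAreaRect((P[y][:,:2]*1000).astype(np.float32)),z[y].max())
f=np.load("pics/side0.npz");cv2.imwrite("pics/crop1.png",cv2.resize(f["I"][150:290,200:390],None,fx=4,fy=4))
E
```

```text
side0
disc (0.5461833477020264, 0.03798265382647514) 0.15106455981731415 0.03614418066157821<stdin>:12: RuntimeWarning: Mean of empty slice.
  ret = um.true_divide(
Traceback (most recent call last):
ValueError: zero-size array to reduction operation minimum which has no identity
```

```bash
cat > m.py <<'E'
from h import *
import sys
c=np.array([.546,.038])
def rect(p): return cv2.minAreaRect((p[:,:2]*1000).astype(np.float32)) if len(p)>5 else None
def big(m):
    n_,l,st,_=cv2.connectedComponentsWithStats(m.astype(np.uint8)); return l==1+np.argmax(st[1:,4]) if n_>1 else m
def meas(n):
    f=np.load(f"pics/{n}.npz");I,D,K,T=f["I"],f["D"],f["K"],f["T"]
    P=cloud(K,T,D);H=cv2.cvtColor(I,cv2.COLOR_BGR2HSV);h,s,v=[H[...,i].astype(int) for i in range(3)]
    z=P[...,2]; rr=np.hypot(P[...,0]-c[0],P[...,1]-c[1]); ok=D>0; print(n)
    A=lambda p:np.degrees(np.arctan2(p[1]-c[1],p[0]-c[0]))
    o=big((h>3)&(h<16)&(s>150)&(v>120)&(rr<.145)&(z>.102)&(z<.116)&ok)
    if o.sum():
        e,_=cv2.minEnclosingCircle(P[o][:,:2].astype(np.float32)); print("orange",o.sum(),P[o].mean(0),e,_,"r",np.hypot(*(np.array(e)-c)),"ang",A(e))
    rd=big(((h<5)|(h>172))&(s>150)&(v>70)&(rr<.25)&(rr>.15)&(z>.006)&(z<.02)&ok)
    if rd.sum(): q=P[rd].mean(0);print("red",rd.sum(),q,"ang",A(q),rect(P[rd]))
    w=big((rr<.145)&(abs(z-.072)<.006)&(s>60)&(v<140)&ok)
    if w.sum(): print("offcut",w.sum(),np.median(z[w]),rect(P[w]),P[w].mean(0))
    y=big((h>20)&(h<34)&(s>130)&(v>80)&(z>.05)&(z<.068)&(rr>.16)&ok)
    if y.sum(): print("bin",y.sum(),rect(P[y]),np.percentile(z[y],99))
for n in sys.argv[1:]: meas(n)
E
python3 m.py side0 scene0; python3 - <<'E'
from h import *
f=np.load("pics/side0.npz");I=f["I"];H=cv2.cvtColor(I,cv2.COLOR_BGR2HSV);P=cloud(f["K"],f["T"],f["D"])
for u,v in [(281,175),(352,247),(268,240),(284,218),(345,140)]: print(u,v,H[v,u],P[v,u])
cv2.imwrite("pics/crop1.png",cv2.resize(I[150:290,200:390],None,fx=4,fy=4))
E
```

```text
side0
orange 229 [ 0.58864028 -0.05642537  0.10767864] (0.5903371572494507, -0.05821962282061577) 0.025313381105661392 r 0.10594337793700973 ang -65.26016480019419
red 259 [0.36455455 0.02564769 0.01170319] ang -176.10546944538402 ((363.2311096191406, 22.770849227905273), (67.00899505615234, 31.41478157043457), 3.6712138652801514)
offcut 313 0.07180187661482451 ((548.7391357421875, 124.33358764648438), (60.66787338256836, 33.707191467285156), 43.48455047607422) [0.54779379 0.12590246 0.07165406]
bin 1130 ((491.8192138671875, -314.1416320800781), (194.90591430664062, 236.07391357421875), 74.04936981201172) 0.06452933602718283
scene0
orange 192 [ 0.59264428 -0.06054007  0.10840611] (0.5924012660980225, -0.06199470907449722) 0.02797090820968151 r 0.11023619794964276 ang -65.10694548066517
red 70 [0.35483353 0.02252344 0.01253162] ang -175.371512592594 ((354.57098388671875, 23.35306167602539), (46.123878479003906, 25.441268920898438), 0.2369520515203476)
offcut 80 0.0721032213467252 ((560.8416748046875, 132.05894470214844), (29.1102352142334, 34.78373336791992), 40.53038787841797) [0.56310496 0.13253317 0.0718575 ]
bin 1240 ((488.8646240234375, -312.74700927734375), (185.18780517578125, 239.42498779296875), 73.76074981689453) 0.0652308837388817
281 175 [ 11 182 224] [ 0.5867932  -0.05664929  0.10846135]
352 247 [  1 190 201] [0.36722524 0.02808102 0.01382331]
268 240 [ 10 140 100] [0.5533363  0.11881254 0.07337403]
284 218 [ 11  15 184] [0.54511059 0.03369108 0.05874206]
345 140 [ 25 158 228] [ 0.49340424 -0.34703825  0.00232167]
```

View pics/crop1.png

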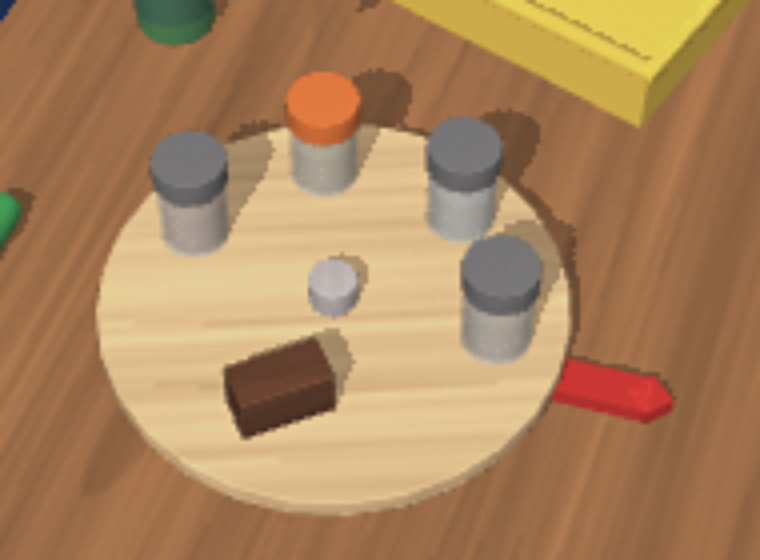

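The crop confirms the large dark block on the turntable at about (280,385). The orange lid is at (323,105) and a grey-lidded jar stands near the pointer. The measured sizes match: block 60x33 with its top at 72 mm, lid at radius 106 mm. I'm moving above the block now.

>>> carry_out(targets=[-0.018,0.018,-0.01,0,0,-0.116,0.07,-0.018,0.018,-0.01,0,0,-0.116,0.07,-0.018,0.018,-0.01,0,0,-0.116,0.07,-0.018,0.018,-0.01,0,0,-0.116,0.07,-0.018,0.018,-0.01,0,0,-0.116,0.07,-0.018,0.018,-0.01,0,0,-0.116,0.07,-0.018,0.017,-0.01,0,0,-0.116,0.07,0,0,0,0,0,0,0.07], newtons=40)

```text
t: 0.9
eef_pos: [0.5464, 0.126, 0.1768]
tcp_rot: [1.159, -2.917, -0.001]
ft_force: [0.3, 0.7, -0.5]
grip_width: 0.07
grip_force: 0.0
```

```bash
python3 - <<'E'
from h import *
shot("wrist","w1"); o=get_obs(); print(o["t"],o["eef_pos"],o["qpos"]); M=R.from_rotvec(o["tcp_rot"]).as_matrix(); print(M,np.degrees(np.arctan2(M[1,1],M[0,1])))
E
python3 m.py w1
```

```text
0.95 [0.547695   0.12558399 0.17767896] [ 5.73564367e-01  2.32299667e-01 -3.37801672e-01 -3.05100685e-04
 -1.00224476e+00 -1.38365793e+00]
[[-7.24464000e-01 -6.89311131e-01 -1.44125898e-03]
 [-6.89311060e-01  7.24465232e-01 -6.24981190e-04]
 [ 1.47494851e-03  5.40699380e-04 -9.99998766e-01]] 133.57561160230904
w1
orange 73 [ 0.57659239 -0.04237002  0.10723185] (0.5769582390785217, -0.04295814782381058) 0.007203421089798212 r 0.08667545365272035 ang -69.07324264252455
offcut 3816 0.07129042130481973 ((547.0123901367188, 120.71173095703125), (60.02227020263672, 31.749343872070312), 41.97870635986328) [0.54553108 0.11934387 0.07124002]
```

View pics/w1.png

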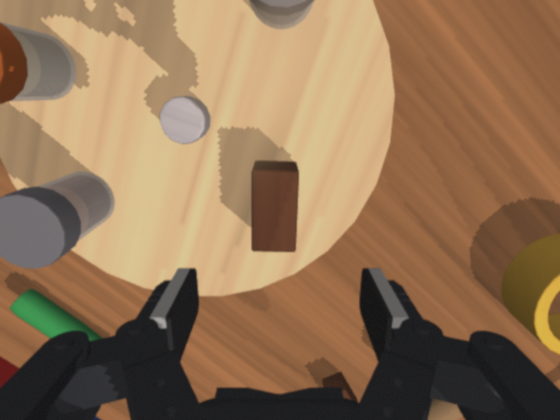

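The wrist view shows the block at (274,205), aligned with the jaws, with clear space around it. It measures (0.547, 0.121) at 42°. I'm descending and gripping.

>>> carry_out(targets=[-0.001,-0.004,-0.03,0,0,-0.027,0.07,0,0,-0.03,0,0,0,0.07,0,0,-0.03,0,0,0,0.07,0,0,-0.02,0,0,0,0.07,0,0,-0.01,0,0,0,0.07,0,0,0,0,0,0,0.07,0,0,0,0,0,0,0.02,0,0,0,0,0,0,0.02], newtons=30)

```text
t: 1.75
eef_pos: [0.5489, 0.1213, 0.0596]
tcp_rot: [-1.124, 2.932, 0.0]
ft_force: [0.5, -0.3, -0.3]
grip_width: 0.042
grip_force: 0.0
```

>>> carry_out(targets=[0,0,0,0,0,0,0.02,0,0,0,0,0,0,0.02,0,0,0,0,0,0,0.02,0,0,0,0,0,0,0.02])

```text
t: 2.15
eef_pos: [0.5488, 0.1214, 0.0596]
tcp_rot: [-1.124, 2.931, 0.0]
ft_force: [0.2, -0.3, 5.9]
grip_width: 0.0315
grip_force: 30.8
```

>>> carry_out(targets=[0,0,0.01,0,0,0,0.02,0,0,0.03,0,0,0,0.02,0,0,0.04,0,0,0,0.02,0,0,0.04,0,0,0,0.02,0,0,0.03,0,0,0,0.02,0,-0.02,0.01,0,0,0,0.02,-0.005,-0.03,0,0,0,0.1,0.02,-0.006,-0.03,0,0,0,0.1,0.02])

```text
t: 2.95
eef_pos: [0.5367, 0.0405, 0.2195]
tcp_rot: [-1.417, 2.802, 0.0]
ft_force: [0.3, -0.1, -1.0]
grip_width: 0.0314
grip_force: 29.9
```

>>> carry_out(targets=[-0.007,-0.035,0,0,0,0.1,0.02,-0.007,-0.035,0,0,0,0.1,0.02,-0.007,-0.035,0,0,0,0.1,0.02,-0.007,-0.035,0,0,0,0.1,0.02,-0.007,-0.035,0,0,0,0,0.02,-0.007,-0.035,0,0,0,0,0.02,-0.007,-0.035,0,0,0,0,0.02,-0.007,-0.035,0,0,0,0,0.02])

```text
t: 3.75
eef_pos: [0.4802, -0.2403, 0.2191]
tcp_rot: [-1.941, 2.47, -0.0]
ft_force: [0.8, 0.4, -0.2]
grip_width: 0.0314
grip_force: 29.9
```

>>> carry_out(targets=[-0.005,-0.035,0,0,0,0,0.02,-0.005,-0.032,-0.02,0,0,0,0.02,0,0,-0.04,0,0,0,0.02,0,0,-0.04,0,0,0,0.02,0,0,-0.04,0,0,0,0.02,0,0,-0.03,0,0,0,0.02,0,0,-0.01,0,0,0,0.02,0,0,-0.008,0,0,0,0.02])

```text
t: 4.55
eef_pos: [0.4711, -0.3061, 0.0302]
tcp_rot: [1.941, -2.47, -0.001]
ft_force: [-0.6, -0.5, 0.5]
grip_width: 0.0316
grip_force: 30.0
```

>>> carry_out(targets=[0,0,0,0,0,0,0.02,0,0,0,0,0,0,0.06,0,0,0,0,0,0,0.06,0,0,0,0,0,0,0.06,0,0,0.02,0,0,0,0.06,0,0,0.04,0,0,0,0.06,0,0,0.05,0,0,0,0.05,0,0,0.05,0,0,0,0.03])

```text
t: 5.35
eef_pos: [0.4705, -0.3059, 0.1926]
tcp_rot: [1.941, -2.47, 0.0]
ft_force: [2.1, -1.1, -0.4]
grip_width: 0.0369
grip_force: 0.0
```

```bash
python3 - <<'E'
from h import *
o=get_obs(); print(o["t"],o["qpos"])
shot("side","side2")
E
python3 m.py side2
```

```text
5.35 [-2.27639858e-01  2.16575895e-01 -3.21272129e-01  9.76834717e-05
 -1.03297981e+00 -1.12910048e-02]
side2
orange 227 [ 0.58871653 -0.05665713  0.10775569] (0.5893787741661072, -0.05959869176149368) 0.02526831068098545 r 0.10680460047071559 ang -66.03673754579036
red 255 [0.36490517 0.02550503 0.01181188] ang -176.05302796825467 ((363.39837646484375, 23.711132049560547), (66.32341003417969, 30.348703384399414), 5.284496784210205)
offcut 1 0.07256227526107173 None [0.63167903 0.00522589 0.07256228]
bin 1124 ((490.82275390625, -314.14666748046875), (194.6788330078125, 232.990966796875), 73.94114685058594) 0.06469140649997444
```

View pics/side2.png

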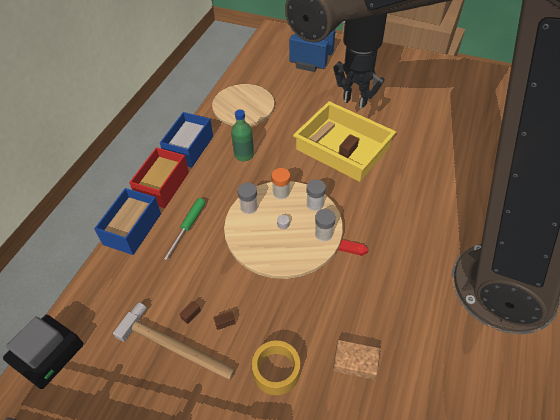

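The offcut now lies in the bin at (348,146), and everything else is where it was. Next I'm going above the orange lid, with the jaws' closing line tangential.

>>> carry_out(targets=[0.015,0.031,0.012,0,0,0.083,0.05,0.015,0.031,0.012,0,0,0.083,0.06,0.015,0.031,0.012,0,0,0.083,0.0854,0.015,0.031,0.012,0,0,0.083,0.0854,0.015,0.031,0.012,0,0,0.083,0.0854,0.015,0.031,0.012,0,0,0.083,0.0854,0.015,0.031,0.012,0,0,0.083,0.0854,0.014,0.031,0.012,0,0,0.083,0.0854])

```text
t: 6.2
eef_pos: [0.5903, -0.0566, 0.2876]
tcp_rot: [-2.642, 1.698, -0.001]
ft_force: [0.7, -0.4, -0.5]
grip_width: 0.0855
grip_force: 0.0
```

>>> carry_out(targets=[0,0,0,0,0,0,0.0854,0,0,0,0,0,0,0.0854])

```text
t: 6.4
eef_pos: [0.59, -0.0572, 0.2867]
tcp_rot: [-2.64, 1.701, -0.001]
ft_force: [-1.2, 0.6, -0.2]
grip_width: 0.0853
grip_force: 0.0
```

```bash
python3 - <<'E'
from h import *
o=get_obs(); print(o["t"],o["eef_pos"],o["qpos"])
shot("wrist","w3")
E
python3 m.py w3; python3 - <<'E'
from h import *
f=np.load("pics/w3.npz");P=cloud(f["K"],f["T"],f["D"]);z=P[...,2]
H=cv2.cvtColor(f["I"],cv2.COLOR_BGR2HSV)
hub=(abs(z-.058)<.004)&(np.hypot(P[...,0]-.546,P[...,1]-.038)<.03)
print("hub",hub.sum(),cv2.minEnclosingCircle(P[hub][:,:2].astype(np.float32)))
m=(abs(z-.036)<.004)&(np.hypot(P[...,0]-.546,P[...,1]-.038)<.17)
c=P[m][:,:2]; 
# rim: farthest points per angle bin, algebraic circle fit
q=c-[.546,.038]; a=np.degrees(np.arctan2(q[:,1],q[:,0])).astype(int); r=np.hypot(*q.T)
rim=np.array([c[a==k][np.argmax(r[a==k])] for k in np.unique(a) if r[a==k].max()>.142])
s=np.linalg.lstsq(np.c_[2*rim,np.ones(len(rim))],(rim**2).sum(1),rcond=None)[0]; print("rim",len(rim),s[:2],np.sqrt(s[2]+s[:2]@s[:2]))
E
```

```text
6.4 [ 0.59004437 -0.05723291  0.28670883] [ 2.32696200e-01  2.01516514e-01 -1.17030643e-01 -1.30863671e-04
 -1.25151658e+00  1.93352332e-01]
w3
orange 2163 [ 0.58856562 -0.06338299  0.10715892] (0.5882478356361389, -0.0625755563378334) 0.023709377273917198 r 0.10908859770206467 ang -67.21463941477687
red 184 [0.34943204 0.01120964 0.01055763] ang -172.2389432157427 ((350.86297607421875, 10.086803436279297), (13.265010833740234, 50.98876953125), 76.34354400634766)
offcut 28 0.07192991029859946 ((604.3768310546875, -75.609375), (18.29011344909668, 1.9571619033813477), 50.47410583496094) [ 0.60375996 -0.07676793  0.0722011 ]
bin 3766 ((475.4166259765625, -251.89080810546875), (71.30026245117188, 170.68563842773438), 74.32189178466797) 0.061246419829046925
hub 567 ((0.5466174483299255, 0.03337382525205612), 0.015800220891833305)
rim 299 [0.54629805 0.03330588] 0.14839579077227333
```

View pics/w3.png

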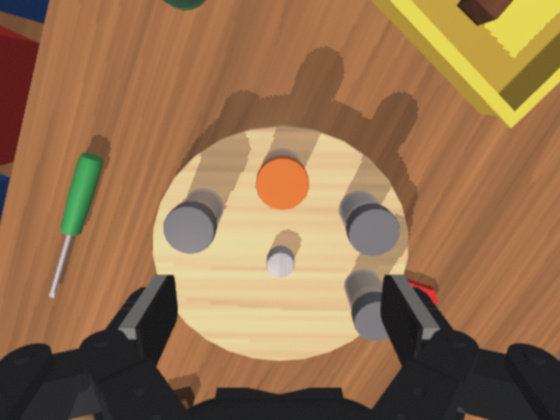

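The wrist view shows the orange lid at (282,183) and the hub at (280,263), with free gaps beside the lid for the fingers. Its radius from the axis works out to 104.6 mm, as it should. I'm descending and gripping the lid.

>>> carry_out(targets=[-0.002,-0.005,-0.04,0,0,-0.015,0.0854,0,0,-0.04,0,0,0,0.0854,0,0,-0.04,0,0,0,0.0854,0,0,-0.04,0,0,0,0.0854,0,0,-0.024,0,0,0,0.0854,0,0,-0.01,0,0,0,0.0854,0,0,0,0,0,0,0.0854,0,0,0,0,0,0,0.07], newtons=25)

```text
t: 7.25
eef_pos: [0.5887, -0.0634, 0.0935]
tcp_rot: [-2.626, 1.723, -0.002]
ft_force: [0.4, 0.9, 0.2]
grip_width: 0.0736
grip_force: 0.0
```

>>> carry_out(targets=[0,0,0,0,0,0,0.055,0,0,0,0,0,0,0.045,0,0,0,0,0,0,0.04,0,0,0,0,0,0,0.04,0,0,0,0,0,0,0.04])

```text
t: 7.75
eef_pos: [0.5893, -0.0628, 0.0941]
tcp_rot: [-2.626, 1.721, -0.004]
ft_force: [0.1, 0.2, 6.3]
grip_width: 0.0475
grip_force: 26.8
```

```bash
python3 - <<'E'
from h import *
a=np.radians(-66.5);c=np.array([.5463,.0340]);r=.105
pt=lambda d:c+r*np.array([np.cos(np.radians(d)),np.sin(np.radians(d))])
A=[-66.5-2-0*1]; 
import itertools
# steps: 2,4, then 6.2 ... total 109
st=[2,4]+[6]*16+[4,2,1]; print(sum(st))
d=-66.5;n=0
for s in st:
    p=pt(d);d-=s;q=pt(d); print(np.round(q-p,4),round(-np.radians(s),4),end=" ; ")
print(pt(-66.5),get_obs()["eef_pos"])
E
```

```text
109
[-0.0034 -0.0014] -0.0349 ; [-0.0069 -0.0024] -0.0698 ; [-0.0106 -0.0028] -0.1047 ; [-0.0109 -0.0016] -0.1047 ; [-0.011  -0.0005] -0.1047 ; [-0.011   0.0007] -0.1047 ; [-0.0108  0.0018] -0.1047 ; [-0.0106  0.0029] -0.1047 ; [-0.0102  0.004 ] -0.1047 ; [-0.0097  0.0051] -0.1047 ; [-0.0092  0.0061] -0.1047 ; [-0.0085  0.007 ] -0.1047 ; [-0.0077  0.0078] -0.1047 ; [-0.0068  0.0086] -0.1047 ; [-0.0059  0.0093] -0.1047 ; [-0.0049  0.0098] -0.1047 ; [-0.0038  0.0103] -0.1047 ; [-0.0028  0.0106] -0.1047 ; [-0.0012  0.0072] -0.0698 ; [-0.0004  0.0036] -0.0349 ; [-0.0002  0.0018] -0.0175 ; [ 0.58816865 -0.06229131] [ 0.58929387 -0.06281157  0.09408961]
```

Gripped at 47.5 mm, which matches the 48 mm lid. Now I'm sweeping along the arc.

>>> carry_out(targets=[-0.0034,-0.0014,0,0,0,-0.035,0.04,-0.0069,-0.0024,0,0,0,-0.07,0.04,-0.0106,-0.0028,0,0,0,-0.105,0.04,-0.0109,-0.0016,0,0,0,-0.105,0.04,-0.011,-0.0005,0,0,0,-0.105,0.04,-0.011,0.0007,0,0,0,-0.105,0.04,-0.0108,0.0018,0,0,0,-0.105,0.04,-0.0106,0.0029,0,0,0,-0.105,0.04])

```text
t: 8.55
eef_pos: [0.5124, -0.0665, 0.094]
tcp_rot: [-1.829, 2.554, -0.002]
ft_force: [-5.0, 2.9, 13.2]
grip_width: 0.047
grip_force: 27.4
```

>>> carry_out(targets=[-0.0102,0.004,0,0,0,-0.105,0.04,-0.0097,0.0051,0,0,0,-0.105,0.04,-0.0092,0.0061,0,0,0,-0.105,0.04,-0.0085,0.007,0,0,0,-0.105,0.04,0,0,0,0,0,0,0.04])

```text
t: 9.05
eef_pos: [0.4736, -0.044, 0.0939]
tcp_rot: [1.258, -2.878, 0.0]
ft_force: [-7.1, -4.9, 14.6]
grip_width: 0.0475
grip_force: 27.4
```

>>> carry_out(targets=[-0.0077,0.0078,0,0,0,-0.105,0.04,-0.0068,0.0086,0,0,0,-0.105,0.04,-0.0059,0.0093,0,0,0,-0.105,0.04,-0.0049,0.0098,0,0,0,-0.105,0.04,-0.0038,0.0103,0,0,0,-0.105,0.04,-0.0028,0.0106,0,0,0,-0.105,0.04,-0.0012,0.0072,0,0,0,-0.07,0.04,-0.0004,0.0036,0,0,0,-0.035,0.04])

```text
t: 9.85
eef_pos: [0.4393, 0.0226, 0.0937]
tcp_rot: [0.14, -3.135, 0.002]
ft_force: [-16.6, 0.5, 26.9]
grip_width: 0.0473
grip_force: 28.7
```

>>> carry_out(targets=[0,0,0,0,0,0,0.04,0,0,0,0,0,0,0.04])

```text
t: 10.05
eef_pos: [0.4394, 0.0225, 0.0936]
tcp_rot: [0.144, -3.135, 0.002]
ft_force: [-16.9, 2.3, 25.2]
grip_width: 0.0474
grip_force: 28.7
```

```bash
python3 - <<'E'
from h import *
o=get_obs(); print(o["t"],o["eef_pos"],o["qpos"])
a=shot("wrist","w4");b=shot("side","side4");c=shot("scene","scene4")
cv2.imwrite("pics/all4.png",np.hstack([cv2.resize(a[2],(400,300)),cv2.resize(b[2][150:300,220:420],(400,300))]))
E
python3 m.py w4 side4 scene4
```

```text
10.05 [0.43940433 0.02246876 0.09359909] [ 5.01800320e-01  1.44592679e-01 -6.91961403e-01 -5.97609471e-04
 -7.37557843e-01 -1.98032014e+00]
w4
orange 11304 [0.43876187 0.02066826 0.10725853] (0.44126978516578674, 0.02091897279024124) 0.024553189054131508 r 0.1061139924315403 ang -170.73687480632367
red 5472 [0.36319084 0.0217272  0.01140504] ang -174.91320857547473 ((362.2314453125, 22.373859405517578), (69.62427520751953, 28.219451904296875), 5.422119140625)
side4
orange 37 [0.42433434 0.02560344 0.10732898] (0.4269940257072449, 0.023895559832453728) 0.01558473240584135 r 0.11983887995891733 ang -173.2409053893983
red 257 [0.36436249 0.02571974 0.01205878] ang -176.1321971414004 ((363.00958251953125, 24.451271057128906), (66.69779968261719, 30.716463088989258), 5.55016565322876)
bin 157 ((608.8341064453125, -273.9944763183594), (46.932926177978516, 93.56755828857422), 23.045541763305664) 0.06469542727508273
scene4
orange 144 [0.44648204 0.02489433 0.10818679] (0.4422227144241333, 0.02503807842731476) 0.027426721528172493 r 0.10458363357787605 ang -172.88054980269473
red 49 [0.35393481 0.01850757 0.01220739] ang -174.2049719477995 ((353.5205993652344, 18.046024322509766), (17.668413162231445, 46.39751434326172), 84.24151611328125)
bin 1243 ((489.36102294921875, -312.90936279296875), (185.41159057617188, 239.87063598632812), 73.66155242919922) 0.0655737659469798
```

View pics/all4.png

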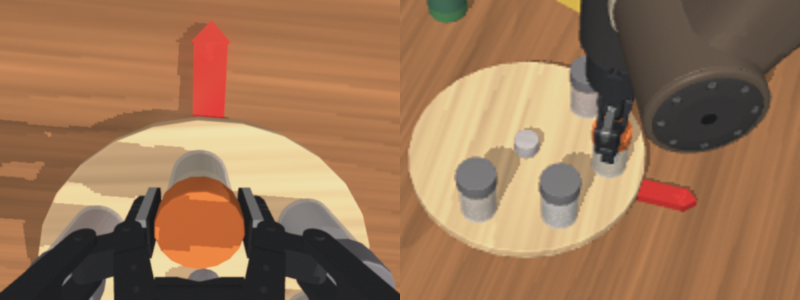

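The left half (wrist) shows the lid held at (200,222) with the pointer at (210,70), a few mm to the side. The right half (side view) agrees. I'll fit the pointer line, the axis and the lid from this one wrist picture.

```bash
cat > fit.py <<'E'
from h import *
import sys
f=np.load(f"pics/{sys.argv[1]}.npz");I,K,T,D=f["I"],f["K"],f["T"],f["D"];P=cloud(K,T,D);z=P[...,2]
H=cv2.cvtColor(I,cv2.COLOR_BGR2HSV).astype(int);h,s,v=H[...,0],H[...,1],H[...,2]
def plane(m,zz):
    vv,uu=np.nonzero(m);return np.array([ray(K,T,a,b,zz)[:2] for a,b in zip(uu,vv)])
m=((h<5)|(h>172))&(s>150)&(v>70)&(abs(z-.012)<.004)&(P[...,0]<.42)
q=plane(m,.012); xs=np.arange(np.percentile(q[:,0],35),np.percentile(q[:,0],98),.002)
mid=[]
for x in xs:
    y=q[abs(q[:,0]-x)<.0015,1]
    mid.append([x,(y.min()+y.max())/2,np.ptp(y)])
mid=np.array(mid); w=np.median(mid[:,2]); mid=mid[abs(mid[:,2]-w)<.003]; k=np.polyfit(mid[:,0],mid[:,1],1); print("pointer width",w,"slope deg",np.degrees(np.arctan(k[0])),"y at .386",np.polyval(k,.386), "y at axis x",np.polyval(k,.5464))
o=(h>3)&(h<16)&(s>150)&(v>120)&(abs(z-.108)<.004)&(abs(P[...,0]-.44)<.05)
e,r=cv2.minEnclosingCircle(plane(o,.108).astype(np.float32)); print("lid",e,r,"line y there",np.polyval(k,e[0]))
d=(abs(z-.036)<.003)&(s>30); c0=np.array([.5464,.0345]); q=plane(d,.036)-c0
a=np.degrees(np.arctan2(q[:,1],q[:,0])).astype(int);rr=np.hypot(*q.T)
rim=np.array([q[a==j][np.argmax(rr[a==j])] for j in np.unique(a) if .143<rr[a==j].max()<.157])+c0
from scipy.optimize import least_squares
S=least_squares(lambda p:np.hypot(*(rim-p).T)-.150,c0,loss="soft_l1",f_scale=.001); print("axis",len(rim),S.x,np.abs(S.fun).mean())
A=S.x; p=np.array([.386,np.polyval(k,.386)]); u=(p-A)/np.linalg.norm(p-A); rl=np.array(e)-A
print("pointer ang",np.degrees(np.arctan2(u[1],u[0])),"lid ang",np.degrees(np.arctan2(rl[1],rl[0])),"lid off line mm",1000*(u[0]*rl[1]-u[1]*rl[0]),"target",A+.105*u)
E
python3 fit.py w4
```

```text
pointer width 0.025489838128260098 slope deg 3.9146265040502897 y at .386 0.02335461327846987 y at axis x 0.034330726292378745
lid (0.4394248127937317, 0.020648861303925514) 0.02443777397274971 line y there 0.02701045357130605
axis 154 [0.54649621 0.03447834] 0.0008408663102120005
pointer ang -176.0352653301104 lid ang -172.6403505312349 lid off line mm 6.393199741225908 target [0.4417475  0.02721838]
```

>>> carry_out(targets=[-0.001,0.003,0.001,0,0,-0.03,0.04,-0.001,0.0033,0,0,0,-0.029,0.04,0,0,0,0,0,0,0.04,0,0,0,0,0,0,0.04,0,0,0,0,0,0,0.04])

```text
t: 10.7
eef_pos: [0.4388, 0.0288, 0.0936]
tcp_rot: [0.051, -3.14, 0.001]
ft_force: [-5.8, -0.9, 8.6]
grip_width: 0.0472
grip_force: 28.1
```

```bash
python3 - <<'E'
from h import *
shot("wrist","w5");shot("side","side5")
E
python3 fit.py w5; python3 m.py side5
```

```text
pointer width 0.025250072327810055 slope deg 4.1580423396759185 y at .386 0.023337736423769722 y at axis x 0.03499868820302539
lid (0.4390227794647217, 0.027052704244852066) 0.024356910958886147 line y there 0.027192450105441957
axis 155 [0.5464933  0.03435057] 0.0008478519651281117
pointer ang -176.07459265911334 lid ang -176.11524890028755 lid off line mm -0.07643511293765545 target [0.44173963 0.02716252]
side5
orange 47 [0.42486093 0.03230166 0.10729677] (0.42792385816574097, 0.02877706289291382) 0.01730312965810299 r 0.11843579627521965 ang -175.5336904994434
red 257 [0.36476183 0.02546018 0.01170056] ang -176.0420279667664 ((363.02752685546875, 24.698219299316406), (66.83353424072266, 29.36440658569336), 4.864929676055908)
bin 145 ((610.9144287109375, -275.0385437011719), (44.158912658691406, 92.54773712158203), 22.84803009033203) 0.06376730895081975
```

The lid is within 0.1 mm of the pointer's line, still gripped and at rest. I'm handing the job in.

```bash
python3 - <<'E'
from h import *
o=get_obs(); print(o["t"],np.abs(o["joint_vel"]).max(),o["grip_force"]); print(close_job())
E
```

```text
10.8 0.0009337543553444677 28.09276521205902
the job is handed in; nothing more can be done
None
```

The job is handed in at 10.8 s: the offcut is in the yellow bin, and the gripper still holds the orange-lidded jar at the red pointer, its lid measured within 0.1 mm of the pointer's line.

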